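# Bring a steep reading board down to its second notch

## Robot

A 6-joint arm with a two-finger parallel gripper is mounted at the origin on the work surface. World frame = base frame: x ahead of the robot, y to its left, z up, the work surface at z = 0. Lengths are in mm, angles in rad, forces in N, time in s.
With the tool pointing down it reaches from about 350 to 975 mm from the base axis. Payload 7.1 kg.
Tool frame: the origin (TCP) lies at the very end of the fingers, on their centre line; the grasp point (between the pads) lies 19 mm behind it; z points along the fingers, y is the line along which they close (so a half turn about z gives the same grasp; the last joint's range is limited). The gripper opens to 88 mm and grips with 3 to 60 N. Pads are 20 mm wide; open, the fingers measure 115 mm over their backs; the gripper's body (75 mm by 178 mm) begins 61 mm behind the grasp point.
Start: joints at [1.246, 0.423, 1.63, -0, 1.089, -0.019], TCP at [188.128, 595.997, 222.675] pointing down, gripper open.
Joint ranges: [-3, 3], [-0.9, 2.11], [0.09, 2.58], [-1.31, 4.45], [0.11, 2.69], [-2.54, 2.54]. Speed limits (rad/s): [2.39, 2.39, 3.01, 3.14, 3.14, 3.14].

## Interface

Orientations are given as a rotation vector (axis times angle).
In Python, from workcell import ctrl gives the robot as it stands. The module is installed in compiled form; this text tells all that it offers.
- The arm moves only by the shell command python3 -m inch 'ROWS'. ROWS is JSON, a list of rows, each a list of 7 numbers: the shift along the tool's x, y, z scaled (see below), then the turn, a rotation vector about the tool's x, y, z scaled (see below), then the closure, from -1 (fully open) to 1 (shut). In form: [[tx, ty, tz, wx, wy, wz, hand], ...]. A call has 1 to 10 rows; each row is the pose to reach, as a shift and turn from the pose commanded when the call began, along the tool's axes at that moment; what a row does not reach only later rows make up. The controller multiplies each number of a shift by 0.15 m and each number of a turn by pi/4 rad. A row lasts 1/8 s, in which the tool goes at most 62.5 mm and 10.7 degrees, less where a joint would pass 70% of its speed; a pose out of reach is approached as far as the arm can. A call with a number of a shift or a turn outside -1 to 1 is refused whole. A call with a gripper value outside its range is refused whole. The fingers move at their own pace and stop on an object; the grip force is fixed at half the most. Time passes only in rows, so rows that repeat a pose let the fingers close. It gives the time, the measured TCP pose, the force, the opening and the grip force at its end, in the units of the state.
- ctrl.get_obs(): the state, without advancing time (a new reading comes with each control period).
- ctrl.get_image(name): name is "scene" or "top" or "wrist"; returns the picture (480x640x3 uint8, red, green, blue); there is no depth.
- ctrl.camera_params(name): a dict with "vfov" (degrees; the focal length in pixels is half the picture's height over the tangent of half this angle, whatever the lens; pixels are square), "cx", "cy" (the principal point, pixels), "eye" and "attitude" of the camera in the world; the wrist camera has in their place "tool_from_camera" (4x4, takes a point from camera to tool coordinates, whose origin is the TCP and whose axes are the flange's). Camera axes: x right, y up, looking along -z (the intrinsics and any distortion apply to the point x, -y, -z); pixel columns grow to the right and rows downward; lengths in mm; the calibration is good to about 2 mm. A picture is of the moment at which its call begins: read the wrist's pose just before it. camera_params takes no time and is no camera call.
- ctrl.close_job(): hands the job in; it is judged then, once.
The state is a dict: "t": time; "qpos": joint angles; "qvel": joint speeds; "joint_torque": joint torques, N m; "ee_pos": TCP position; "orientation": TCP orientation; "ft_force": force on the tool from outside, world axes, zero at the start; "moment": the same for the moment, N m; "width": finger opening in mm; "grasp_force": force on a finger pad.
Only numpy, scipy, OpenCV 4.12 (cv2) and the standard library are available. Lean on these libraries where they do the work, as an engineer would, in place of code of your own. Each camera call takes 0.05 s, during which the arm holds its last target. There are 200 camera calls.

## Task

The reading tray's board is propped too steep: bring it down to its second notch from the bottom. Its pawl lets go only when the board is lifted by its rail past the top, gently up against the stop; then lower it flat, raise it again and let it down softly into that notch before you let go. Never force the board or let it drop, and leave the other things where they are.

Things in the scene. Friction and masses are not known exactly. Their poses are not given: they have to be found in the camera images.
- tray: wooden reading tray, 300 deep (x) x 450 wide (y) x 80 high, fixed to the ledge; tilting board in its middle, narrow fixed shelf with a cup along its -y side. Origin: underside, on the board's centre line, midway front to back; x from the hinged edge of the board to its free edge when flat, z up.
- hinge (a point): middle of the board's hinge line, on the robot's side of the tray, 75 mm above the ledge; the hinge line runs along the tray's y.
- rail (a point): grip rail of the board: level round wooden bar, 16 mm thick and 110 mm long, along the tray's y, 240 mm from the hinge line, outer edge of a hand hole 42 mm wide (free 42 mm towards the board, nothing beyond it). Origin: its middle; it turns with the board.
- board (a joint): angle of the board about the hinge line, rad: 0 flat on its rest, growing as the rail is raised. Board 250 x 280 x 14 mm, 0.6 kg, on a stiff hinge: some 4 N at the rail lifts it, 2 N still holds it up. It rests in 4 notches, at about 0.20, 0.42, 0.64 and 0.86 rad: raised about 0.04 rad beyond one, the pawl clicks in and stops it sinking; raising on passes freely.
- notebook: notebook, 104 x 149 x 16 mm, lying in the tray under the board; origin under its middle. Stays.
- cup_a: white ceramic cup, 76 mm wide, 85 high, on the tray's side shelf (shelf top 80 mm above the ledge); origin under its middle. Stays.
- cup_b: the same cup, standing on the ledge. Stays.
- gift_tin: rectangular gift tin with lid, 114 x 174 x 72 mm, on the ledge; origin under its middle. Stays.
- can: food can, 74 mm wide, 110 high, on the ledge; origin under its middle. Stays.
- jar: jar, 72 mm wide, 105 high, on the ledge; origin under its middle. Stays.
- torch: metal torch, 155 mm long, 40 thick, lying on the ledge; origin under its middle. Stays.
- catch: steel plate of the catch, 90 x 62 mm, upright on the tray's inner +y side; origin under it. It carries pawl and stop. Past the notches the pawl is kicked out at about 1.23 rad; some 0.02 rad on is the stop, a hard rubber pin. The pawl stays out until the board is flat. All these angles lie up to 0.08 rad higher or lower together, as the pawl is clamped in slots: only felt at the rail.

How it is judged (in metres and radians):
On the way, in this order (a step that is already met when the one before it is completed fails the run):
1. board lifted past its top notch (value of joint board above 1.05 rad).
2. pawl released and board lowered flat on its rest (value of joint board below 0.04 rad), for 0.1 s.
At the end, for the whole second after the job is handed in: the board stands still, held by the pawl in its second notch from the bottom (0.295 to 0.53 rad covers that notch only), let go (value of joint board between 0.295 and 0.53 rad and velocity of joint board between -0.05 and 0.05 rad/s); the robot touches nothing.
It fails at once if the stop or the pawl is loaded with more than 70 N (some 15 N at the rail) (contact force between tray and catch above 70 N).
It fails at once if the board drops (sinks faster than 1 rad/s) (velocity of joint board below -1 rad/s).
It fails at once if a bystander is moved by more than 30 mm or tipped (distance of any of notebook, cup_a, cup_b, gift_tin, can, jar, torch from where it was at the start of the episode above 0.03 m or angle between any of notebook, cup_a, cup_b, gift_tin, can, jar, torch's own z axis and vertical above 0.5 rad).
It also fails if it takes over 72 s, if anything falls off the work surface, if the arm or the gripper's body presses on something with over 40 N, if the wrist force passes 120 N, or if a joint passes its speed limit or range.

## Working session

There is one attempt and no reset: what is moved stays moved. The work goes in short steps, Python scripts to look and compute and a shell command to move; the robot and the scene stay as the last step left them, time stands still between calls to the robot, and variables do not carry over. Pictures are saved under pics/ and viewed, at most 10 in all, crops included, and the job is handed in when it is done.

```bash
mkdir -p pics
python3 - <<'E'
from workcell import ctrl
import cv2
for n in("scene","top"):
    print(n,ctrl.camera_params(n)); cv2.imwrite(f"pics/{n}0.png",ctrl.get_image(n)[:,:,::-1])
print(ctrl.camera_params("wrist")); print(ctrl.get_obs())
E
```

```text
scene {'vfov': 48.59207622227419, 'cx': 325.67998184787956, 'cy': 242.48409368793716, 'eye': array([1400.23284824, -822.23399849,  896.82781402]), 'attitude': array([0.89593615, 0.39674424, 0.71450475])}
top {'vfov': 48.36577228210822, 'cx': 321.60366632120554, 'cy': 232.94097408787286, 'eye': array([ 474.542474  ,  -13.98936942, 1311.31902904]), 'attitude': array([ 0.03636228, -0.05014714, -1.59800045])}
{'vfov': 66.56195837582091, 'cx': 323.9804629608536, 'cy': 237.6139692318297, 'tool_from_camera': array([[ 3.24267198e-04,  9.64669345e-01,  2.63463373e-01,
         7.28205590e+01],
       [ 9.99999861e-01, -4.22584611e-04,  3.16504209e-04,
         1.83783461e+00],
       [ 4.16657475e-04,  2.63463234e-01, -9.64669348e-01,
        -1.61605942e+02],
       [ 0.00000000e+00,  0.00000000e+00,  0.00000000e+00,
         1.00000000e+00]])}
{'t': 0.1, 'qpos': array([ 1.24599686e+00,  4.23782348e-01,  1.63059912e+00,  8.24884561e-06,
        1.08857968e+00, -1.89998935e-02]), 'qvel': array([-1.98208761e-03, -4.94995968e-05, -1.74416880e-03,  1.17028272e-03,
       -3.87844347e-03,  8.74176960e-05]), 'joint_torque': array([-3.47326647e-06, -5.45612884e+01, -2.74325770e+01,  6.44641765e-02,
        1.87910063e-02,  1.69139849e-06]), 'ee_pos': array([187.97570372, 595.54510934, 221.97390937]), 'orientation': array([-4.78448497e-01, -3.10470143e+00,  2.11581926e-03]), 'ft_force': array([ 0.71435832, -0.23494109, -0.38181755]), 'moment': array([0.05147121, 0.05749501, 0.0087155 ]), 'grasp_force': 0.0, 'width': 88.00055120970538}
```

View pics/scene0.png

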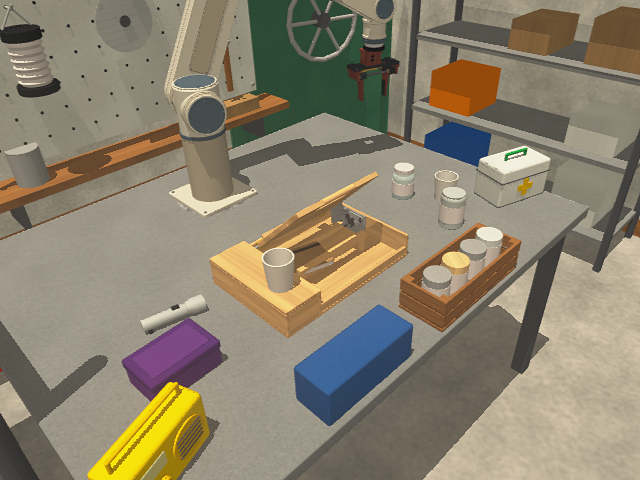

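View pics/top0.png

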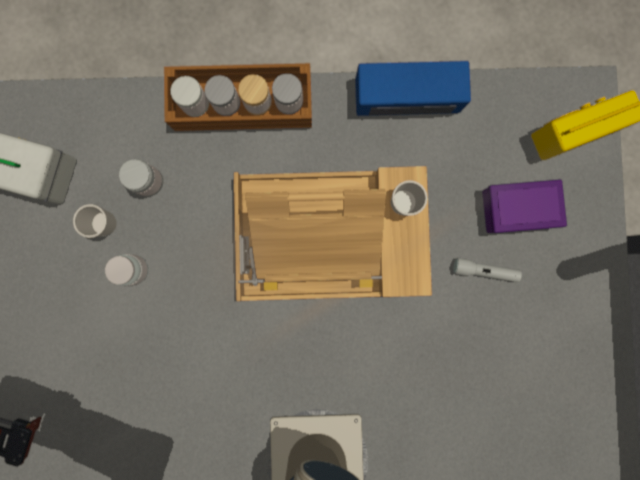

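The tray sits mid-table, with its corners in the top view at about (235,173), (428,167), (432,295) and (236,300). The board's free edge is near row 193, with the hand hole at columns 290–343. Next I'll measure and zoom in.

```bash
cat > h.py <<'E'
import numpy as np, cv2
from scipy.spatial.transform import Rotation as R
from workcell import ctrl
def cam(n,obs=None):
    p=ctrl.camera_params(n); f=240/np.tan(np.radians(p["vfov"]/2))
    if n=="wrist":
        T=p["tool_from_camera"]; Rt=R.from_rotvec(obs["orientation"]).as_matrix()
        return p,f,Rt@T[:3,:3],Rt@T[:3,3]+obs["ee_pos"]
    return p,f,R.from_rotvec(p["attitude"]).as_matrix(),p["eye"]
def ray(n,u,v,obs=None):
    p,f,A,e=cam(n,obs); d=A@np.array([(u-p["cx"])/f,-(v-p["cy"])/f,-1]); return e,d/np.linalg.norm(d)
def onz(n,u,v,z,obs=None):
    e,d=ray(n,u,v,obs); return e+d*(z-e[2])/d[2]
def proj(n,P,obs=None):
    p,f,A,e=cam(n,obs); c=A.T@(np.asarray(P)-e); return p["cx"]-f*c[0]/c[2],p["cy"]+f*c[1]/c[2]
E
python3 - <<'E'
from h import *
for u,v,z in [(235,173,80),(428,167,80),(432,295,80),(236,300,80),(408,198,165),(270,286,75),(366,283,75)]: print(u,v,onz("top",u,v,z).round())
a=cv2.imread("pics/top0.png")[150:310,225:440]; b=cv2.imread("pics/scene0.png")[160:335,200:420]
a=cv2.resize(a,(800,595),interpolation=2);b=cv2.resize(b,(754,600),interpolation=2)
cv2.imwrite("pics/a.png",a);cv2.imwrite("pics/b.png",b)
E
```

```text
235 173 [687. 171.  80.]
428 167 [ 689. -277.   80.]
432 295 [ 392. -275.   80.]
236 300 [394. 174.  80.]
408 198 [ 608. -213.  165.]
270 286 [423.  96.  75.]
366 283 [ 424. -125.   75.]
```

View pics/a.png

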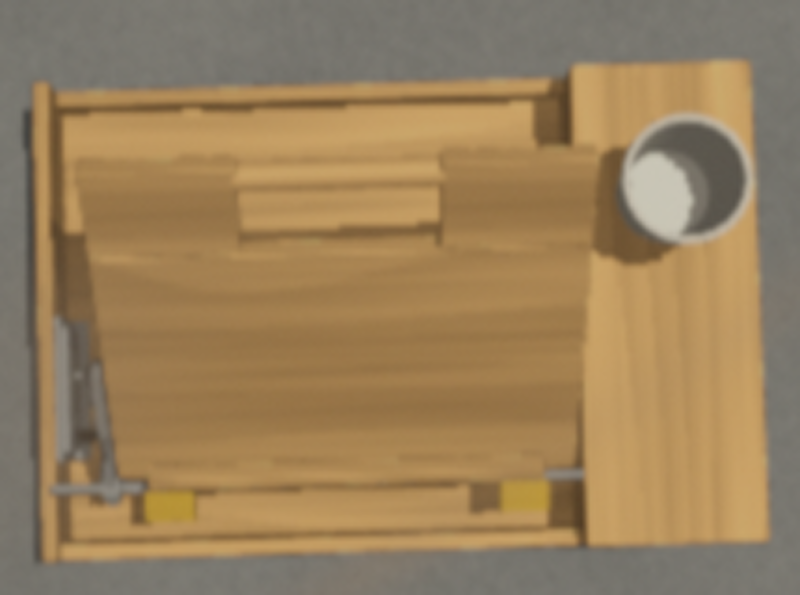

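View pics/b.png

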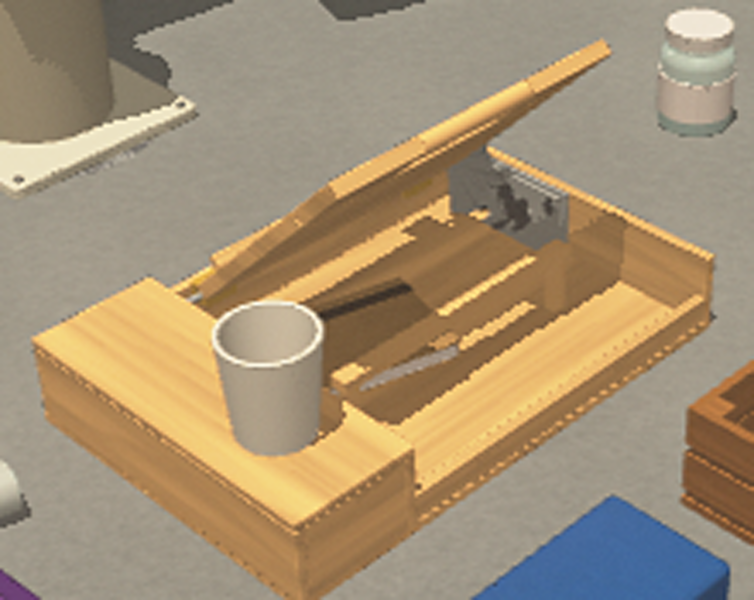

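The zoomed crops show the rail clearly: in the top view its ends are at about (289,197) and (344,195), and the hinge rod runs from (241,281) to (377,277). In the scene view it runs (324,201)–(355,186). The far wall is low, so there is nothing beside the rail. Now I'll triangulate.

Run:
```python
from h import *
print("hinge",onz("top",241,281.5,75).round(),onz("top",377,277.5,75).round())
H=onz("top",309,279.5,75)
def tri(a,b):
    e1,d1=ray("top",*a);e2,d2=ray("scene",*b)
    s=np.linalg.lstsq(np.c_[d1,-d2],e2-e1,rcond=None)[0]
    p,q=e1+s[0]*d1,e2+s[1]*d2; return (p+q)/2,np.linalg.norm(p-q)
m,g=tri((316.5,196.5),(339.5,194)); print(m.round(),g.round(1),"ang",np.arctan2(m[2]-75,m[0]-H[0]),np.hypot(m[2]-75,m[0]-H[0]))
for th in np.arange(.5,1.0,.05):
    P=H+240*np.array([np.cos(th),0,np.sin(th)]); P[1]=m[1]
    print(round(th,2),P.round(),np.round(proj("top",P)),np.round(proj("scene",P)))
o=ctrl.get_obs(); M=R.from_rotvec(o["orientation"]).as_matrix(); print(M.round(3)); print(M.T@np.array([0,0,120]),M.T@(np.array([440,-20,340])-o["ee_pos"]))
```

```text
hinge [435. 163.  75.] [ 436. -151.   75.]
[609. -14. 244.] 6.4 ang 0.7718361345660384 241.64591980676
0.5 [646. -14. 190.] [315. 181.] [349. 218.]
0.55 [640. -14. 200.] [315. 183.] [348. 214.]
0.6 [634. -14. 211.] [315. 185.] [346. 209.]
0.65 [627. -14. 220.] [315. 188.] [344. 205.]
0.7 [619. -14. 230.] [315. 191.] [341. 201.]
0.75 [611. -14. 239.] [315. 195.] [339. 196.]
0.8 [603. -14. 247.] [315. 198.] [336. 192.]
0.85 [594. -14. 255.] [315. 202.] [334. 188.]
0.9 [585. -14. 263.] [316. 206.] [331. 184.]
0.95 [575. -14. 270.] [316. 211.] [328. 180.]
[[-0.954  0.301 -0.   ]
 [ 0.301  0.954 -0.001]
 [ 0.    -0.001 -1.   ]]
[ 3.99616201e-03 -1.64173062e-01 -1.19999888e+02] [-425.64345115 -511.27385231 -117.34089672]
```

```bash
python3 -m inch '[[-0.4,-0.25,-0.3,0,0,0.3,-0.14],[-0.877,-0.563,-0.667,0,0,0.8,-0.14],[-0.877,-0.563,-0.667,0,0,0.8,-0.14],[-0.877,-0.563,-0.667,0,0,0.8,-0.14],[-0.877,-0.563,-0.667,0,0,0.8,-0.14],[-0.877,-0.563,-0.667,0,0,0.8,-0.14]]'; python3 -m inch '[[-0.973,0.027,0,0,0,0.81,-0.14],[-0.973,0.027,0,0,0,0.81,-0.14],[-0.973,0.027,0,0,0,0.81,-0.14],[-0.973,0.027,0,0,0,0.81,-0.14],[-0.973,0.027,0,0,0,0.81,-0.14]]'
```

```text
t: 0.85
ee_pos: [287.7, 475.8, 322.0]
orientation: [-1.412, -2.806, 0.002]
ft_force: [-0.8, 0.6, -0.4]
width: 49.8
grasp_force: 0.0
t: 1.48
ee_pos: [377.9, 361.0, 322.1]
orientation: [-2.219, -2.224, 0.002]
ft_force: [-0.2, -0.2, 0.7]
width: 50.2
grasp_force: 0.0
```

```bash
python3 -m inch '[[-0.4,0.15,0,0,0,0,-0.14],[-0.833,0.35,-0.05,0,0,0,-0.14],[-0.833,0.35,-0.05,0,0,0,-0.14],[-0.833,0.35,-0.05,0,0,0,-0.14]]'; python3 -m inch '[[-0.4,0.15,0,0,0,0,-0.14],[-0.833,0.35,-0.05,0,0,0,-0.14],[-0.833,0.35,-0.05,0,0,0,-0.14],[-0.833,0.35,-0.05,0,0,0,-0.14]]';python3 -m inch '[[-0.4,0.15,0,-0.2,0,0,-0.14],[-0.833,0.4,0,-0.637,0,0,-0.14],[-0.833,0.4,0,-0.637,0,0,-0.14],[-0.833,0.4,0,-0.637,0,0,-0.14],[-0.833,0.4,0,-0.637,0,0,-0.14],[-0.833,0.4,0,-0.637,0,0,-0.14]]'
python3 - <<'E'
from h import *
o=ctrl.get_obs(); print(o["qpos"].round(2)); im=ctrl.get_image("wrist")[:,:,::-1].copy()
print(R.from_rotvec(o["orientation"]).as_matrix().round(3),np.round(proj("wrist",[609,-14,243],o)),np.round(proj("wrist",[609,41,243],o)),np.round(proj("wrist",[609,-69,243],o)))
np.save("w1.npy",np.r_[o["ee_pos"],o["orientation"]]);cv2.imwrite("pics/w1.png",im)
E
```

```text
t: 1.98
ee_pos: [430.7, 236.2, 330.1]
orientation: [-2.22, -2.222, 0.0]
ft_force: [0.4, -0.5, -0.3]
width: 50.0
grasp_force: 0.0
t: 2.48
ee_pos: [483.2, 112.0, 337.4]
orientation: [-2.22, -2.222, 0.0]
ft_force: [-0.5, 0.0, 0.6]
width: 50.0
grasp_force: 0.0
t: 3.22
ee_pos: [544.3, -12.4, 338.3]
orientation: [1.939, 1.944, 0.496]
ft_force: [0.0, 0.9, 0.0]
width: 49.9
grasp_force: 0.0
[-0.06 -0.03  2.01  0.05  0.66 -0.1 ]
[[-0.003  0.878  0.479]
 [ 1.     0.002  0.002]
 [ 0.     0.479 -0.878]] [339. 238.] [340. 167.] [338. 302.]
```

View pics/w1.png

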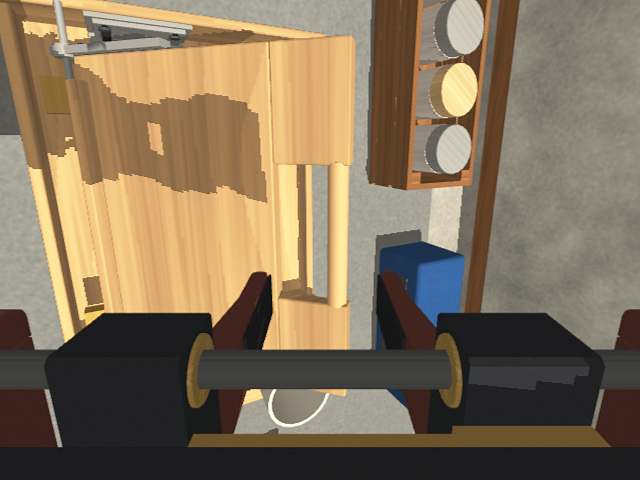

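The rail shows at (338,234), with its ends at rows 164 and 304, which matches the prediction (339,238). I'll advance so the rail sits 17 mm behind the tip, then grip.

```bash
python3 -m inch '[[-0.01,0.076,0,0,0,0,-0.14],[-0.01,0.076,0.2,0,0,0,-0.14],[-0.01,0.076,0.4,0,0,0,-0.14],[-0.01,0.076,0.55,0,0,0,-0.14],[-0.01,0.076,0.7,0,0,0,-0.14],[-0.01,0.076,0.8,0,0,0,-0.14],[-0.01,0.076,0.88,0,0,0,-0.14],[-0.01,0.076,0.88,0,0,0,-0.14]]'
python3 - <<'E'
from h import *
im=ctrl.get_image("wrist")[:,:,::-1]; cv2.imwrite("pics/w2.png",im)
E
```

```text
t: 4.28
ee_pos: [616.8, -15.3, 226.7]
orientation: [1.942, 1.942, 0.495]
ft_force: [-0.2, -0.7, -0.2]
width: 50.3
grasp_force: 0.0
```

View pics/w2.png

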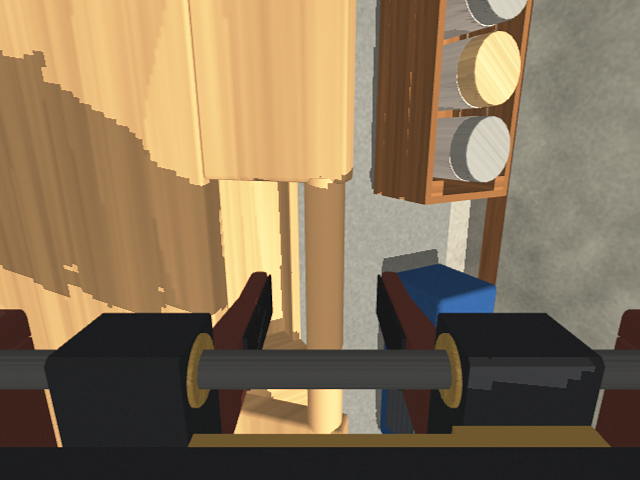

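The rail (column ~325) lies midway between the fingers, so I'm closing.

```bash
python3 -m inch '[[0,0,0,0,0,0,0.3],[0,0,0,0,0,0,0.5],[0,0,0,0,0,0,0.6],[0,0,0,0,0,0,1],[0,0,0,0,0,0,1],[0,0,0,0,0,0,1],[0,0,0,0,0,0,1]]'
cat > s.py <<'E'
import sys
from h import *
# state: rail point (grasp), board angle estimate; args: target theta, target psi -> rows
o=ctrl.get_obs(); M=R.from_rotvec(o["orientation"]).as_matrix(); H=np.array([435.5,0,75]); G=17.
psi=np.arctan2(M[0,2],-M[2,2]); p=o["ee_pos"]-G*M[:,2]; d=p-H; th=np.arctan2(d[2],d[0])
print("theta %.3f r %.1f psi %.3f y %.1f"%(th,np.hypot(d[0],d[2]),psi,p[1]),"F",o["ft_force"].round(1),"w",o["width"].round(1),"q",o["qpos"].round(2))
if len(sys.argv)>1:
    t1,s1=map(float,sys.argv[1:3]); n=int(sys.argv[3]); r=np.hypot(d[0],d[2])
    for k in range(1,n+1):
        t=th+(t1-th)*k/n; s=psi+(s1-psi)*k/n
        q=H+[r*np.cos(t),p[1],r*np.sin(t)]+G*np.array([np.sin(s),0,-np.cos(s)])
        print((M.T@(q-o["ee_pos"])/150).round(3), round(-(s-psi)/(np.pi/4),3))
E
python3 s.py 0.95 0.6 8
```

```text
t: 5.2
ee_pos: [616.7, -15.3, 227.4]
orientation: [1.941, 1.942, 0.496]
ft_force: [-0.7, -0.1, 0.7]
width: 15.0
grasp_force: 30.0Traceback (most recent call last):
  File "s.py", line 6, in <module>
    print("theta %.3f r %.1f psi %.3f y %.1f"%(th,np.hypot(d[0],d[2]),psi,p[1]),"F",o["ft_force"].round(1),"w",o["width"].round(1),"q",o["qpos"].round(2))
                                                                                                               ^^^^^^^^^^^^^^^^
AttributeError: 'float' object has no attribute 'round'
```

```bash
sed -i 's/o\["width"\].round(1)/round(o["width"],1)/' s.py; python3 s.py 0.95 0.6 8
```

```text
theta 0.769 r 240.8 psi 0.500 y -15.3 F [-0.7 -0.1  0.7] w 15.0 q [-0.06  0.24  1.99  0.07  0.41 -0.12]
[-0.    -0.009 -0.035] -0.016
[-0.    -0.018 -0.07 ] -0.032
[ 0.    -0.028 -0.104] -0.048
[ 0.    -0.039 -0.139] -0.063
[ 0.    -0.051 -0.173] -0.079
[ 0.    -0.064 -0.206] -0.095
[ 0.    -0.077 -0.24 ] -0.111
[ 0.    -0.091 -0.273] -0.127
```

```bash
python3 s.py 0.95 0.53 8
```

```text
theta 0.769 r 240.8 psi 0.500 y -15.3 F [-0.7 -0.1  0.7] w 15.0 q [-0.06  0.24  1.99  0.07  0.41 -0.12]
[-0.    -0.01  -0.035] -0.005
[-0.   -0.02 -0.07] -0.009
[ 0.    -0.031 -0.104] -0.014
[ 0.    -0.043 -0.139] -0.019
[ 0.    -0.056 -0.172] -0.024
[ 0.    -0.069 -0.206] -0.028
[ 0.    -0.084 -0.239] -0.033
[ 0.    -0.099 -0.272] -0.038
```

```bash
python3 -m inch '[[0,-0.01,-0.035,-0.005,0,0,1],[0,-0.02,-0.07,-0.009,0,0,1],[0,-0.031,-0.104,-0.014,0,0,1],[0,-0.043,-0.139,-0.019,0,0,1],[0,-0.056,-0.172,-0.024,0,0,1],[0,-0.069,-0.206,-0.028,0,0,1],[0,-0.084,-0.239,-0.033,0,0,1],[0,-0.099,-0.272,-0.038,0,0,1],[0,-0.099,-0.272,-0.038,0,0,1]]'; python3 s.py 1.08 0.55 7
```

```text
t: 6.32
ee_pos: [583.8, -15.3, 256.4]
orientation: [1.922, 1.923, 0.522]
ft_force: [1.7, 0.2, -1.4]
width: 15.0
grasp_force: 30.0
theta 0.952 r 240.7 psi 0.530 y -15.3 F [ 1.7  0.2 -1.4] w 15.0 q [-0.06  0.14  2.05  0.08  0.42 -0.13]
[-0.    -0.012 -0.027] -0.004
[-0.    -0.024 -0.053] -0.007
[ 0.    -0.037 -0.079] -0.011
[ 0.    -0.051 -0.105] -0.014
[ 0.    -0.065 -0.131] -0.018
[ 0.    -0.079 -0.157] -0.021
[ 0.    -0.094 -0.182] -0.025
```

```bash
sed -i 's/^if len/print("Ft %.2f Fr %.2f"%(np.dot([-np.sin(th),0,np.cos(th)],o["ft_force"]),np.dot([np.cos(th),0,np.sin(th)],o["ft_force"])))\nif len/' s.py
python3 -m inch '[[0,-0.012,-0.027,-0.004,0,0,1],[0,-0.024,-0.053,-0.007,0,0,1],[0,-0.037,-0.079,-0.011,0,0,1],[0,-0.051,-0.105,-0.014,0,0,1],[0,-0.065,-0.131,-0.018,0,0,1],[0,-0.079,-0.157,-0.021,0,0,1],[0,-0.094,-0.182,-0.025,0,0,1],[0,-0.094,-0.182,-0.025,0,0,1]]'; python3 s.py 1.14 0.55 4
```

```text
t: 7.32
ee_pos: [558.0, -15.4, 272.9]
orientation: [1.91, 1.911, 0.539]
ft_force: [2.1, -0.7, -0.1]
width: 15.3
grasp_force: 30.0
theta 1.080 r 240.8 psi 0.550 y -15.4 F [ 2.1 -0.7 -0.1] w 15.3 q [-0.07  0.07  2.1   0.09  0.42 -0.14]
Ft -1.88 Fr 0.87
[-0.    -0.012 -0.021] 0.0
[-0.    -0.025 -0.042] 0.0
[ 0.    -0.038 -0.062] 0.0
[ 0.    -0.052 -0.082] 0.0
```

```bash
python3 -m inch '[[0,-0.012,-0.021,0,0,0,1],[0,-0.025,-0.042,0,0,0,1],[0,-0.038,-0.062,0,0,0,1],[0,-0.052,-0.082,0,0,0,1],[0,-0.052,-0.082,0,0,0,1]]'; python3 s.py 1.2 0.55 4
```

```text
t: 7.95
ee_pos: [545.1, -15.4, 279.4]
orientation: [1.91, 1.911, 0.54]
ft_force: [2.8, -1.2, 1.6]
width: 15.5
grasp_force: 30.0
theta 1.140 r 241.0 psi 0.551 y -15.4 F [ 2.8 -1.2  1.6] w 15.5 q [-0.07  0.04  2.12  0.09  0.44 -0.14]
Ft -1.84 Fr 2.66
[-0.    -0.014 -0.02 ] 0.0
[-0.    -0.028 -0.04 ] 0.0
[ 0.    -0.042 -0.06 ] 0.001
[ 0.    -0.056 -0.079] 0.001
```

```bash
python3 -m inch '[[0,-0.008,-0.011,0,0,0,1],[0,-0.008,-0.011,0,0,0,1]]'; python3 s.py
```

```text
t: 8.2
ee_pos: [543.5, -15.4, 280.2]
orientation: [1.91, 1.91, 0.54]
ft_force: [3.5, -0.9, 3.3]
width: 15.4
grasp_force: 30.0
theta 1.147 r 241.0 psi 0.551 y -15.4 F [ 3.5 -0.9  3.3] w 15.4 q [-0.07  0.03  2.12  0.09  0.44 -0.14]
Ft -1.82 Fr 4.45
```

```bash
python3 -m inch '[[0,-0.008,-0.011,0,0,0,1],[0,-0.008,-0.011,0,0,0,1]]'; python3 s.py
```

```text
t: 8.45
ee_pos: [541.7, -15.4, 281.0]
orientation: [1.909, 1.91, 0.54]
ft_force: [3.6, -0.5, 4.6]
width: 15.1
grasp_force: 30.0
theta 1.155 r 241.0 psi 0.551 y -15.4 F [ 3.6 -0.5  4.6] w 15.1 q [-0.07  0.03  2.12  0.09  0.44 -0.14]
Ft -1.49 Fr 5.64
```

```bash
python3 -m inch '[[0,-0.007,-0.012,0,0,0,1],[0,-0.007,-0.012,0,0,0,1]]'; python3 s.py
```

```text
t: 8.7
ee_pos: [539.7, -15.4, 281.9]
orientation: [1.91, 1.911, 0.54]
ft_force: [3.5, -1.5, 5.5]
width: 15.4
grasp_force: 30.0
theta 1.164 r 241.0 psi 0.551 y -15.4 F [ 3.5 -1.5  5.5] w 15.4 q [-0.07  0.02  2.12  0.09  0.45 -0.14]
Ft -0.99 Fr 6.46
```

```bash
python3 -m inch '[[0,-0.006,-0.009,0,0,0,1],[0,-0.006,-0.009,0,0,0,1]]'; python3 s.py
```

```text
t: 8.95
ee_pos: [538.2, -15.4, 282.5]
orientation: [1.91, 1.911, 0.54]
ft_force: [4.7, -0.8, 6.7]
width: 15.2
grasp_force: 30.0
theta 1.171 r 241.0 psi 0.551 y -15.4 F [ 4.7 -0.8  6.7] w 15.2 q [-0.07  0.02  2.13  0.09  0.45 -0.14]
Ft -1.71 Fr 7.94
```

```bash
python3 -m inch '[[0,0.001,-0.017,0,0,0,1],[0,0.001,-0.017,0,0,0,1]]'; python3 s.py
```

```text
t: 9.2
ee_pos: [535.8, -15.4, 283.6]
orientation: [1.912, 1.913, 0.537]
ft_force: [1.3, -1.6, 1.5]
width: 15.1
grasp_force: 30.0
theta 1.182 r 241.1 psi 0.548 y -15.4 F [ 1.3 -1.6  1.5] w 15.1 q [-0.07  0.02  2.13  0.09  0.45 -0.14]
Ft -0.62 Fr 1.89
```

```bash
python3 -m inch '[[0,-0.002,-0.014,0,0,0,1],[0,-0.002,-0.014,0,0,0,1]]'; python3 s.py
```

```text
t: 9.45
ee_pos: [533.8, -15.3, 284.5]
orientation: [1.913, 1.914, 0.536]
ft_force: [-0.2, -2.4, -3.4]
width: 15.7
grasp_force: 30.0
theta 1.191 r 241.2 psi 0.546 y -15.4 F [-0.2 -2.4 -3.4] w 15.7 q [-0.07  0.01  2.13  0.09  0.46 -0.14]
Ft -1.06 Fr -3.20
```

```bash
python3 -m inch '[[0,-0.008,-0.010,0,0,0,1],[0,-0.008,-0.010,0,0,0,1]]'; python3 s.py
```

```text
t: 9.7
ee_pos: [532.0, -15.3, 285.2]
orientation: [1.913, 1.914, 0.536]
ft_force: [-1.3, -4.5, -6.8]
width: 15.4
grasp_force: 30.0
theta 1.199 r 241.3 psi 0.546 y -15.3 F [-1.3 -4.5 -6.8] w 15.4 q [-0.07  0.01  2.13  0.09  0.46 -0.14]
Ft -1.27 Fr -6.77
```

```bash
python3 -m inch '[[0,-0.008,-0.010,0,0,0,1],[0,-0.008,-0.010,0,0,0,1]]'; python3 s.py
```

```text
t: 9.95
ee_pos: [530.4, -15.3, 285.9]
orientation: [1.912, 1.914, 0.536]
ft_force: [-3.2, -3.3, -11.5]
width: 15.5
grasp_force: 30.0
theta 1.206 r 241.3 psi 0.546 y -15.3 F [ -3.2  -3.3 -11.5] w 15.5 q [-0.07  0.    2.13  0.09  0.46 -0.14]
Ft -1.09 Fr -11.93
```

```bash
python3 -m inch '[[0,-0.015,0.003,0,0,0,1],[0,-0.015,0.003,0,0,0,1]]'; python3 s.py; python3 -c "
from h import *
o=ctrl.get_obs(); print(o['moment'])"
```

```text
t: 10.2
ee_pos: [530.3, -15.3, 286.0]
orientation: [1.91, 1.911, 0.54]
ft_force: [0.8, -3.5, -9.1]
width: 15.1
grasp_force: 30.0
theta 1.207 r 241.3 psi 0.550 y -15.3 F [ 0.8 -3.5 -9.1] w 15.1 q [-0.07  0.    2.14  0.09  0.46 -0.14]
Ft -3.98 Fr -8.18
[-0.4420776   0.6414048  -0.29707496]
```

```bash
python3 -m inch '[[0,-0.009,-0.001,0,0,0,1],[0,-0.009,-0.001,0,0,0,1]]'; python3 s.py
```

```text
t: 10.45
ee_pos: [529.8, -15.3, 286.1]
orientation: [1.909, 1.91, 0.541]
ft_force: [3.1, -2.0, -5.7]
width: 15.1
grasp_force: 30.0
theta 1.209 r 241.2 psi 0.552 y -15.3 F [ 3.1 -2.  -5.7] w 15.1 q [-0.07  0.    2.14  0.09  0.45 -0.14]
Ft -4.91 Fr -4.24
```

```bash
python3 -m inch '[[0,-0.006,-0.008,0,0,0,1],[0,-0.006,-0.008,0,0,0,1]]'; python3 s.py
```

```text
t: 10.7
ee_pos: [528.3, -15.3, 286.7]
orientation: [1.909, 1.91, 0.541]
ft_force: [3.9, -1.1, -3.2]
width: 15.1
grasp_force: 30.0
theta 1.216 r 241.2 psi 0.552 y -15.4 F [ 3.9 -1.1 -3.2] w 15.1 q [-0.07 -0.    2.14  0.09  0.46 -0.14]
Ft -4.80 Fr -1.66
```

```bash
python3 -m inch '[[0,-0.008,-0.010,0,0,0,1],[0,-0.008,-0.010,0,0,0,1]]'; python3 s.py
```

```text
t: 10.95
ee_pos: [526.6, -15.3, 287.4]
orientation: [1.909, 1.91, 0.541]
ft_force: [6.5, -0.1, -4.2]
width: 15.5
grasp_force: 30.0
theta 1.223 r 241.3 psi 0.552 y -15.3 F [ 6.5 -0.1 -4.2] w 15.5 q [-0.07 -0.01  2.14  0.09  0.46 -0.14]
Ft -7.51 Fr -1.73
```

```bash
python3 -m inch '[[0,-0.007,-0.008,0,0,0,1],[0,-0.007,-0.008,0,0,0,1]]'; python3 s.py
```

```text
t: 11.2
ee_pos: [525.3, -15.3, 287.8]
orientation: [1.909, 1.909, 0.541]
ft_force: [6.6, -0.3, -6.4]
width: 15.2
grasp_force: 30.0
theta 1.229 r 241.2 psi 0.553 y -15.3 F [ 6.6 -0.3 -6.4] w 15.2 q [-0.08 -0.01  2.14  0.09  0.46 -0.14]
Ft -8.42 Fr -3.84
```

```bash
python3 -m inch '[[0,-0.005,-0.003,0,0,0,1],[0,-0.005,-0.003,0,0,0,1]]'; python3 s.py
```

```text
t: 11.45
ee_pos: [524.8, -15.3, 288.0]
orientation: [1.908, 1.909, 0.542]
ft_force: [8.4, -1.1, -6.6]
width: 15.3
grasp_force: 30.0
theta 1.231 r 241.3 psi 0.553 y -15.3 F [ 8.4 -1.1 -6.6] w 15.3 q [-0.08 -0.01  2.14  0.09  0.46 -0.15]
Ft -10.13 Fr -3.43
```

```bash
python3 -m inch '[[0,-0.004,-0.004,0,0,0,1],[0,-0.004,-0.004,0,0,0,1]]'; python3 s.py
```

```text
t: 11.7
ee_pos: [524.0, -15.3, 288.3]
orientation: [1.908, 1.909, 0.542]
ft_force: [9.7, 0.5, -7.0]
width: 15.5
grasp_force: 30.0
theta 1.234 r 241.2 psi 0.554 y -15.3 F [ 9.7  0.5 -7. ] w 15.5 q [-0.08 -0.01  2.15  0.09  0.46 -0.15]
Ft -11.44 Fr -3.45
```

Contact force at the stop is rising steadily (~11 N at the rail), so the pawl should be out. Next I'll lower in stages, watching the force near the old notch.

```bash
python3 s.py 0.9 0.5 10
```

```text
theta 1.234 r 241.2 psi 0.554 y -15.3 F [ 9.7  0.5 -7. ] w 15.5 q [-0.08 -0.01  2.15  0.09  0.46 -0.15]
Ft -11.44 Fr -3.45
[-0.     0.033  0.042] 0.007
[-0.     0.064  0.086] 0.014
[-0.     0.093  0.13 ] 0.02
[-0.     0.121  0.176] 0.027
[-0.     0.148  0.222] 0.034
[-0.     0.173  0.269] 0.041
[-0.     0.197  0.317] 0.048
[-0.     0.218  0.366] 0.055
[-0.     0.239  0.416] 0.061
[-0.     0.257  0.466] 0.068
```

```bash
python3 -m inch '[[0,0.033,0.042,0.007,0,0,1],[0,0.064,0.086,0.014,0,0,1],[0,0.093,0.13,0.02,0,0,1],[0,0.121,0.176,0.027,0,0,1],[0,0.148,0.222,0.034,0,0,1],[0,0.173,0.269,0.041,0,0,1],[0,0.197,0.317,0.048,0,0,1],[0,0.218,0.366,0.055,0,0,1],[0,0.239,0.416,0.061,0,0,1],[0,0.257,0.466,0.068,0,0,1]]'; python3 s.py 0.8 0.45 6
```

```text
t: 12.95
ee_pos: [593.5, -15.3, 248.5]
orientation: [1.941, 1.943, 0.495]
ft_force: [4.0, -1.1, 4.4]
width: 15.5
grasp_force: 30.0
theta 0.899 r 240.7 psi 0.499 y -15.3 F [ 4.  -1.1  4.4] w 15.5 q [-0.06  0.17  2.02  0.07  0.45 -0.12]
Ft -0.40 Fr 5.90
[-0.     0.009  0.024] 0.01
[-0.     0.018  0.049] 0.021
[-0.     0.026  0.074] 0.031
[-0.     0.034  0.098] 0.042
[-0.     0.042  0.123] 0.052
[-0.     0.049  0.149] 0.062
```

```bash
python3 -m inch '[[0,0.009,0.024,0.01,0,0,1],[0,0.018,0.049,0.021,0,0,1],[0,0.026,0.074,0.031,0,0,1],[0,0.034,0.098,0.042,0,0,1],[0,0.042,0.123,0.052,0,0,1],[0,0.049,0.149,0.062,0,0,1],[0,0.049,0.149,0.062,0,0,1]]'; python3 s.py 0.76 0.43 3
```

```text
t: 13.82
ee_pos: [610.8, -15.3, 232.3]
orientation: [1.971, 1.972, 0.452]
ft_force: [6.1, -0.8, 4.2]
width: 15.1
grasp_force: 30.0
theta 0.799 r 240.8 psi 0.451 y -15.3 F [ 6.1 -0.8  4.2] w 15.1 q [-0.06  0.23  1.97  0.05  0.49 -0.1 ]
Ft -1.48 Fr 7.26
[-0.     0.006  0.02 ] 0.009
[-0.     0.012  0.04 ] 0.018
[-0.     0.018  0.06 ] 0.026
```

```bash
python3 -m inch '[[0,0.009,0.019,0.009,0,0,1],[0,0.018,0.038,0.018,0,0,1],[0,0.027,0.057,0.026,0,0,1],[0,0.027,0.057,0.026,0,0,1]]'; python3 s.py 0.73 0.42 3
```

```text
t: 14.32
ee_pos: [617.1, -15.3, 225.5]
orientation: [1.985, 1.986, 0.431]
ft_force: [6.0, -1.6, 3.4]
width: 15.4
grasp_force: 30.0
theta 0.760 r 240.8 psi 0.428 y -15.3 F [ 6.  -1.6  3.4] w 15.4 q [-0.06  0.26  1.95  0.05  0.51 -0.09]
Ft -1.69 Fr 6.73
[-0.     0.005  0.015] 0.003
[-0.     0.01   0.031] 0.007
[-0.     0.014  0.046] 0.01
```

```bash
python3 -m inch '[[0,0.009,0.014,0.003,0,0,1],[0,0.016,0.029,0.007,0,0,1],[0,0.022,0.043,0.01,0,0,1],[0,0.022,0.043,0.01,0,0,1]]'; python3 s.py 0.45 0.3 10
```

```text
t: 14.82
ee_pos: [621.7, -15.3, 220.3]
orientation: [1.99, 1.991, 0.423]
ft_force: [3.8, -0.7, 1.9]
width: 15.1
grasp_force: 30.0
theta 0.731 r 240.9 psi 0.418 y -15.3 F [ 3.8 -0.7  1.9] w 15.1 q [-0.06  0.27  1.93  0.05  0.52 -0.09]
Ft -1.13 Fr 4.12
[-0.     0.012  0.043] 0.015
[-0.     0.023  0.087] 0.03
[-0.     0.032  0.13 ] 0.045
[-0.     0.041  0.175] 0.06
[-0.     0.048  0.219] 0.075
[-0.     0.053  0.263] 0.09
[-0.     0.058  0.308] 0.105
[-0.     0.061  0.353] 0.12
[-0.     0.063  0.398] 0.135
[-0.     0.064  0.443] 0.15
```

```bash
python3 -m inch '[[0,0.012,0.043,0.015,0,0,1],[0,0.023,0.087,0.03,0,0,1],[0,0.032,0.13,0.045,0,0,1],[0,0.041,0.175,0.06,0,0,1],[0,0.048,0.219,0.075,0,0,1],[0,0.053,0.263,0.09,0,0,1],[0,0.058,0.308,0.105,0,0,1],[0,0.061,0.353,0.12,0,0,1],[0,0.063,0.398,0.135,0,0,1],[0,0.064,0.443,0.15,0,0,1]]'; python3 s.py 0.17 0.15 10
```

```text
t: 16.08
ee_pos: [657.7, -15.3, 163.6]
orientation: [2.059, 2.06, 0.312]
ft_force: [0.1, -0.4, 1.0]
width: 15.2
grasp_force: 30.0
theta 0.450 r 241.2 psi 0.300 y -15.3 F [ 0.1 -0.4  1. ] w 15.2 q [-0.05  0.43  1.81  0.03  0.59 -0.07]
Ft 0.84 Fr 0.52
[-0.     0.004  0.045] 0.019
[-0.     0.007  0.089] 0.038
[-0.     0.009  0.134] 0.057
[-0.     0.01   0.179] 0.076
[-0.     0.009  0.224] 0.096
[-0.     0.007  0.268] 0.115
[-0.     0.004  0.313] 0.134
[-0.    -0.     0.358] 0.153
[-0.    -0.006  0.402] 0.172
[-0.    -0.013  0.447] 0.191
```

```bash
python3 -m inch '[[0,0.004,0.045,0.019,0,0,1],[0,0.007,0.089,0.038,0,0,1],[0,0.009,0.134,0.057,0,0,1],[0,0.01,0.179,0.076,0,0,1],[0,0.009,0.224,0.096,0,0,1],[0,0.007,0.268,0.115,0,0,1],[0,0.004,0.313,0.134,0,0,1],[0,0,0.358,0.153,0,0,1],[0,-0.006,0.402,0.172,0,0,1],[0,-0.013,0.447,0.191,0,0,1]]'; python3 s.py 0.05 0.1 6
```

```text
t: 17.32
ee_pos: [676.2, -15.2, 99.3]
orientation: [2.142, 2.143, 0.162]
ft_force: [1.6, 0.9, 0.5]
width: 15.1
grasp_force: 30.0
theta 0.171 r 241.6 psi 0.151 y -15.2 F [1.6 0.9 0.5] w 15.1 q [-0.04  0.59  1.69  0.01  0.71 -0.05]
Ft 0.19 Fr 1.62
[-0.    -0.001  0.032] 0.011
[-0.    -0.002  0.065] 0.022
[-0.    -0.004  0.097] 0.033
[-0.    -0.007  0.13 ] 0.043
[-0.    -0.01   0.162] 0.054
[-0.    -0.014  0.194] 0.065
```

```bash
python3 -m inch '[[0,-0.001,0.032,0.011,0,0,1],[0,-0.002,0.065,0.022,0,0,1],[0,-0.004,0.097,0.033,0,0,1],[0,-0.007,0.13,0.043,0,0,1],[0,-0.01,0.162,0.054,0,0,1],[0,-0.014,0.194,0.065,0,0,1],[0,-0.014,0.194,0.065,0,0,1]]'; python3 s.py 0.0 0.1 4
```

```text
t: 18.2
ee_pos: [678.8, -15.3, 70.1]
orientation: [2.169, 2.17, 0.11]
ft_force: [6.3, 0.6, -2.1]
width: 15.5
grasp_force: 30.0
theta 0.050 r 241.9 psi 0.101 y -15.3 F [ 6.3  0.6 -2.1] w 15.5 q [-0.04  0.65  1.66  0.01  0.73 -0.05]
Ft -2.44 Fr 6.24
[-0.    -0.001  0.02 ] 0.0
[-0.    -0.003  0.04 ] 0.001
[-0.    -0.004  0.06 ] 0.001
[-0.    -0.006  0.08 ] 0.002
```

```bash
python3 -m inch '[[0,0.004,0.02,0,0,0,1],[0,0.006,0.035,0,0,0,1],[0,0.006,0.035,0,0,0,1]]'; python3 s.py
```

```text
t: 18.58
ee_pos: [679.1, -15.3, 64.7]
orientation: [2.17, 2.171, 0.108]
ft_force: [2.7, 1.1, -1.9]
width: 15.2
grasp_force: 30.0
theta 0.028 r 242.0 psi 0.099 y -15.3 F [ 2.7  1.1 -1.9] w 15.2 q [-0.04  0.66  1.66  0.01  0.73 -0.05]
Ft -2.02 Fr 2.63
```

```bash
python3 -m inch '[[0,0,0.02,0,0,0,1],[0,0,0.02,0,0,0,1]]'; python3 s.py
```

```text
t: 18.82
ee_pos: [679.2, -15.2, 61.8]
orientation: [2.17, 2.171, 0.108]
ft_force: [0.7, 1.4, -2.6]
width: 15.3
grasp_force: 30.0
theta 0.015 r 242.1 psi 0.099 y -15.2 F [ 0.7  1.4 -2.6] w 15.3 q [-0.04  0.66  1.66  0.01  0.72 -0.05]
Ft -2.61 Fr 0.66
```

```bash
python3 -m inch '[[0,0,0.02,0,0,0,1],[0,0,0.02,0,0,0,1]]'; python3 s.py
```

```text
t: 19.08
ee_pos: [679.3, -15.3, 58.7]
orientation: [2.17, 2.171, 0.107]
ft_force: [-1.2, 1.3, -2.5]
width: 15.0
grasp_force: 30.0
theta 0.003 r 242.1 psi 0.099 y -15.3 F [-1.2  1.3 -2.5] w 15.0 q [-0.04  0.67  1.66  0.01  0.72 -0.05]
Ft -2.45 Fr -1.23
```

```bash
python3 -m inch '[[0,0,0.012,0,0,0,1],[0,0,0.012,0,0,0,1]]'; python3 s.py
```

```text
t: 19.32
ee_pos: [679.3, -15.3, 57.0]
orientation: [2.171, 2.172, 0.107]
ft_force: [-3.6, 1.2, -1.5]
width: 14.9
grasp_force: 30.0
theta -0.005 r 242.2 psi 0.098 y -15.3 F [-3.6  1.2 -1.5] w 14.9 q [-0.04  0.67  1.66  0.01  0.72 -0.05]
Ft -1.49 Fr -3.61
```

```bash
python3 -m inch '[[0,-0.006,0.015,0,0,0,1],[0,-0.006,0.015,0,0,0,1]]'; python3 s.py
```

```text
t: 19.58
ee_pos: [679.4, -15.3, 54.9]
orientation: [2.17, 2.171, 0.109]
ft_force: [-3.0, 1.7, -1.6]
width: 15.3
grasp_force: 30.0
theta -0.013 r 242.2 psi 0.100 y -15.3 F [-3.   1.7 -1.6] w 15.3 q [-0.04  0.67  1.66  0.01  0.71 -0.05]
Ft -1.67 Fr -2.96
```

```bash
python3 -m inch '[[0,-0.003,0.015,0,0,0,1],[0,-0.003,0.015,0,0,0,1]]'; python3 s.py
```

```text
t: 19.82
ee_pos: [679.5, -15.3, 53.9]
orientation: [2.169, 2.17, 0.109]
ft_force: [-7.3, 0.8, 6.5]
width: 15.6
grasp_force: 30.0
theta -0.017 r 242.3 psi 0.101 y -15.3 F [-7.3  0.8  6.5] w 15.6 q [-0.04  0.67  1.66  0.01  0.71 -0.05]
Ft 6.37 Fr -7.46
```

The board is flat on its rest, with 6 N upward felt. Now I'll raise it to about 0.52 rad, midway between the second and third clicks.

```bash
python3 -m inch '[[0,-0.01,-0.003,0,0,0,1],[0,-0.01,-0.003,0,0,0,1]]'; python3 s.py 0.25 0.2 10
```

```text
t: 20.08
ee_pos: [679.5, -15.3, 54.0]
orientation: [2.167, 2.169, 0.112]
ft_force: [1.6, 1.1, 0.7]
width: 15.5
grasp_force: 30.0
theta -0.017 r 242.2 psi 0.104 y -15.3 F [1.6 1.1 0.7] w 15.5 q [-0.04  0.67  1.66  0.01  0.7  -0.05]
Ft 0.69 Fr 1.60
[ 0.     0.006 -0.043] -0.012
[-0.     0.01  -0.086] -0.025
[-0.     0.014 -0.129] -0.037
[-0.     0.016 -0.172] -0.049
[-0.     0.017 -0.215] -0.061
[-0.     0.017 -0.258] -0.074
[-0.     0.016 -0.301] -0.086
[-0.     0.013 -0.344] -0.098
[-0.     0.01  -0.387] -0.11
[-0.     0.005 -0.43 ] -0.123
```

```bash
python3 -m inch '[[0,0.006,-0.043,-0.012,0,0,1],[0,0.01,-0.086,-0.025,0,0,1],[0,0.014,-0.129,-0.037,0,0,1],[0,0.016,-0.172,-0.049,0,0,1],[0,0.017,-0.215,-0.061,0,0,1],[0,0.017,-0.258,-0.074,0,0,1],[0,0.016,-0.301,-0.086,0,0,1],[0,0.013,-0.344,-0.098,0,0,1],[0,0.01,-0.387,-0.11,0,0,1],[0,0.005,-0.43,-0.123,0,0,1]]'; python3 s.py 0.503 0.3 10
```

```text
t: 21.32
ee_pos: [672.8, -15.3, 118.4]
orientation: [2.116, 2.117, 0.212]
ft_force: [4.4, 1.0, -3.4]
width: 15.3
grasp_force: 30.0
theta 0.251 r 241.5 psi 0.199 y -15.3 F [ 4.4  1.  -3.4] w 15.3 q [-0.04  0.54  1.73  0.01  0.67 -0.06]
Ft -4.36 Fr 3.47
[-0.    -0.001 -0.04 ] -0.013
[ 0.    -0.004 -0.081] -0.026
[ 0.    -0.007 -0.121] -0.038
[ 0.    -0.012 -0.161] -0.051
[ 0.    -0.018 -0.201] -0.064
[ 0.    -0.024 -0.241] -0.077
[ 0.    -0.032 -0.281] -0.09
[ 0.   -0.04 -0.32] -0.103
[ 0.   -0.05 -0.36] -0.115
[ 0.    -0.06  -0.398] -0.128
```

```bash
python3 -m inch '[[0,-0.001,-0.04,-0.013,0,0,1],[0,-0.004,-0.081,-0.026,0,0,1],[0,-0.007,-0.121,-0.038,0,0,1],[0,-0.012,-0.161,-0.051,0,0,1],[0,-0.018,-0.201,-0.064,0,0,1],[0,-0.024,-0.241,-0.077,0,0,1],[0,-0.032,-0.281,-0.09,0,0,1],[0,-0.04,-0.32,-0.103,0,0,1],[0,-0.05,-0.36,-0.115,0,0,1],[0,-0.06,-0.398,-0.128,0,0,1]]'; python3 s.py 0.42 0.3 6
```

```text
t: 22.58
ee_pos: [651.8, -15.4, 175.0]
orientation: [2.06, 2.061, 0.31]
ft_force: [4.8, 0.6, -2.5]
width: 15.1
grasp_force: 30.0
theta 0.503 r 241.1 psi 0.299 y -15.4 F [ 4.8  0.6 -2.5] w 15.1 q [-0.05  0.41  1.82  0.02  0.61 -0.07]
Ft -4.47 Fr 3.03
[-0.     0.004  0.022] -0.0
[-0.     0.008  0.044] -0.0
[-0.     0.012  0.065] -0.001
[-0.     0.016  0.087] -0.001
[-0.     0.019  0.109] -0.001
[-0.     0.022  0.131] -0.001
```

```bash
python3 -m inch '[[0,0.004,0.022,0,0,0,1],[0,0.008,0.044,0,0,0,1],[0,0.012,0.065,0,0,0,1],[0,0.016,0.087,0,0,0,1],[0,0.018,0.098,0,0,0,1],[0,0.018,0.098,0,0,0,1]]'; python3 s.py 0.40 0.3 4
```

```text
t: 23.32
ee_pos: [659.1, -15.4, 160.8]
orientation: [2.06, 2.062, 0.309]
ft_force: [6.7, -0.1, 1.0]
width: 15.1
grasp_force: 30.0
theta 0.437 r 241.2 psi 0.298 y -15.4 F [ 6.7 -0.1  1. ] w 15.1 q [-0.05  0.44  1.81  0.03  0.59 -0.07]
Ft -1.91 Fr 6.45
[-0.     0.002  0.015] -0.001
[-0.     0.004  0.029] -0.001
[-0.     0.006  0.044] -0.002
[-0.     0.007  0.059] -0.002
```

```bash
python3 -m inch '[[0,0.003,0.018,0,0,0,1],[0,0.003,0.018,0,0,0,1]]'; python3 s.py
```

```text
t: 23.58
ee_pos: [660.2, -15.3, 158.3]
orientation: [2.061, 2.062, 0.309]
ft_force: [5.9, -0.1, 0.3]
width: 15.2
grasp_force: 30.0
theta 0.425 r 241.2 psi 0.298 y -15.3 F [ 5.9 -0.1  0.3] w 15.2 q [-0.05  0.45  1.81  0.03  0.59 -0.07]
Ft -2.16 Fr 5.54
```

```bash
python3 -m inch '[[0,0.003,0.016,0,0,0,1],[0,0.003,0.016,0,0,0,1]]'; python3 s.py
```

```text
t: 23.82
ee_pos: [661.2, -15.3, 156.1]
orientation: [2.061, 2.062, 0.309]
ft_force: [5.7, -0.6, 0.1]
width: 15.5
grasp_force: 30.0
theta 0.415 r 241.3 psi 0.298 y -15.3 F [ 5.7 -0.6  0.1] w 15.5 q [-0.05  0.45  1.81  0.03  0.59 -0.07]
Ft -2.24 Fr 5.24
```

```bash
python3 -m inch '[[0,0.007,0.014,0,0,0,1],[0,0.007,0.014,0,0,0,1]]'; python3 s.py
```

```text
t: 24.08
ee_pos: [662.2, -15.3, 154.0]
orientation: [2.062, 2.063, 0.308]
ft_force: [4.8, -1.4, -0.5]
width: 15.4
grasp_force: 30.0
theta 0.406 r 241.3 psi 0.296 y -15.3 F [ 4.8 -1.4 -0.5] w 15.4 q [-0.05  0.45  1.81  0.03  0.59 -0.07]
Ft -2.37 Fr 4.26
```

```bash
python3 -m inch '[[0,0.003,0.015,0,0,0,1],[0,0.003,0.015,0,0,0,1]]'; python3 s.py
```

```text
t: 24.32
ee_pos: [663.1, -15.3, 152.0]
orientation: [2.062, 2.063, 0.308]
ft_force: [2.8, -1.8, -1.9]
width: 14.9
grasp_force: 30.0
theta 0.397 r 241.4 psi 0.296 y -15.4 F [ 2.8 -1.8 -1.9] w 14.9 q [-0.05  0.46  1.81  0.03  0.58 -0.07]
Ft -2.86 Fr 1.82
```

```bash
python3 -m inch '[[0,0.003,0.012,0,0,0,1],[0,0.003,0.012,0,0,0,1]]'; python3 s.py
```

```text
t: 24.58
ee_pos: [663.8, -15.3, 150.4]
orientation: [2.062, 2.063, 0.307]
ft_force: [0.5, -1.7, -1.8]
width: 15.1
grasp_force: 30.0
theta 0.389 r 241.4 psi 0.296 y -15.3 F [ 0.5 -1.7 -1.8] w 15.1 q [-0.05  0.46  1.8   0.03  0.58 -0.07]
Ft -1.90 Fr -0.22
```

```bash
python3 -m inch '[[0,0.002,0.013,0,0,0,1],[0,0.002,0.013,0,0,0,1]]'; python3 s.py
```

```text
t: 24.82
ee_pos: [664.6, -15.3, 148.6]
orientation: [2.062, 2.063, 0.307]
ft_force: [-1.1, -1.9, -2.7]
width: 15.2
grasp_force: 30.0
theta 0.381 r 241.4 psi 0.295 y -15.3 F [-1.1 -1.9 -2.7] w 15.2 q [-0.05  0.47  1.8   0.03  0.58 -0.07]
Ft -2.10 Fr -2.04
```

```bash
python3 -m inch '[[0,0.001,0.013,0,0,0,1],[0,0.001,0.013,0,0,0,1]]'; python3 s.py
```

```text
t: 25.08
ee_pos: [665.3, -15.3, 146.7]
orientation: [2.062, 2.063, 0.307]
ft_force: [-2.6, -3.1, -3.6]
width: 15.3
grasp_force: 30.0
theta 0.373 r 241.5 psi 0.296 y -15.3 F [-2.6 -3.1 -3.6] w 15.3 q [-0.05  0.47  1.8   0.03  0.58 -0.07]
Ft -2.40 Fr -3.69
```

```bash
python3 -m inch '[[0,0.001,0.01,0,0,0,1],[0,0.001,0.01,0,0,0,1]]'; python3 s.py
```

```text
t: 25.32
ee_pos: [665.9, -15.3, 145.4]
orientation: [2.062, 2.063, 0.307]
ft_force: [-4.1, -2.4, -4.5]
width: 15.3
grasp_force: 30.0
theta 0.367 r 241.5 psi 0.296 y -15.3 F [-4.1 -2.4 -4.5] w 15.3 q [-0.05  0.47  1.8   0.03  0.57 -0.07]
Ft -2.70 Fr -5.44
```

Radial force is building outward, so I'll relieve it inward while continuing.

```bash
python3 -m inch '[[0,-0.006,0.013,0,0,0,1],[0,-0.006,0.013,0,0,0,1]]'; python3 s.py
```

```text
t: 25.58
ee_pos: [666.5, -15.3, 143.9]
orientation: [2.061, 2.062, 0.309]
ft_force: [-2.6, -1.4, -3.0]
width: 15.3
grasp_force: 30.0
theta 0.360 r 241.5 psi 0.298 y -15.3 F [-2.6 -1.4 -3. ] w 15.3 q [-0.05  0.47  1.8   0.03  0.57 -0.07]
Ft -1.89 Fr -3.46
```

```bash
python3 -m inch '[[0,0,0.011,0,0,0,1],[0,0,0.011,0,0,0,1]]'; python3 s.py
```

```text
t: 25.82
ee_pos: [667.1, -15.3, 142.4]
orientation: [2.061, 2.062, 0.309]
ft_force: [-2.6, -2.9, -3.9]
width: 15.5
grasp_force: 30.0
theta 0.354 r 241.6 psi 0.298 y -15.3 F [-2.6 -2.9 -3.9] w 15.5 q [-0.05  0.48  1.8   0.03  0.57 -0.07]
Ft -2.80 Fr -3.79
```

```bash
python3 -m inch '[[0,0,0.009,0,0,0,1],[0,0,0.009,0,0,0,1]]'; python3 s.py
```

```text
t: 26.08
ee_pos: [667.6, -15.3, 141.2]
orientation: [2.061, 2.062, 0.309]
ft_force: [-3.3, -3.7, -3.7]
width: 15.5
grasp_force: 30.0
theta 0.348 r 241.6 psi 0.298 y -15.3 F [-3.3 -3.7 -3.7] w 15.5 q [-0.05  0.48  1.8   0.03  0.56 -0.07]
Ft -2.33 Fr -4.32
```

```bash
python3 -m inch '[[0,-0.005,0.012,0,0,0,1],[0,-0.005,0.012,0,0,0,1]]'; python3 s.py
```

```text
t: 26.32
ee_pos: [668.1, -15.3, 139.7]
orientation: [2.06, 2.061, 0.311]
ft_force: [0.3, -2.6, -1.5]
width: 15.2
grasp_force: 30.0
theta 0.342 r 241.6 psi 0.300 y -15.3 F [ 0.3 -2.6 -1.5] w 15.2 q [-0.05  0.48  1.8   0.03  0.56 -0.07]
Ft -1.51 Fr -0.19
```

```bash
python3 -m inch '[[0,-0.002,0.01,0,0,0,1],[0,-0.002,0.01,0,0,0,1]]'; python3 s.py
```

```text
t: 26.58
ee_pos: [668.6, -15.3, 138.4]
orientation: [2.059, 2.06, 0.312]
ft_force: [2.4, -2.8, -0.5]
width: 15.3
grasp_force: 30.0
theta 0.336 r 241.5 psi 0.300 y -15.3 F [ 2.4 -2.8 -0.5] w 15.3 q [-0.05  0.48  1.8   0.03  0.56 -0.07]
Ft -1.25 Fr 2.14
```

```bash
python3 -m inch '[[0,-0.002,0.01,0,0,0,1],[0,-0.002,0.01,0,0,0,1]]'; python3 s.py
```

```text
t: 26.82
ee_pos: [669.0, -15.3, 137.1]
orientation: [2.059, 2.06, 0.312]
ft_force: [5.1, -1.6, 0.6]
width: 15.2
grasp_force: 30.0
theta 0.330 r 241.6 psi 0.301 y -15.3 F [ 5.1 -1.6  0.6] w 15.2 q [-0.05  0.49  1.8   0.03  0.55 -0.07]
Ft -1.10 Fr 5.03
```

```bash
python3 -m inch '[[0,0.004,0.01,0,0,0,1],[0,0.004,0.01,0,0,0,1]]'; python3 s.py
```

```text
t: 27.08
ee_pos: [669.6, -15.3, 135.5]
orientation: [2.06, 2.061, 0.311]
ft_force: [6.0, -2.0, 3.1]
width: 15.5
grasp_force: 30.0
theta 0.323 r 241.6 psi 0.300 y -15.3 F [ 6.  -2.   3.1] w 15.5 q [-0.05  0.49  1.8   0.03  0.55 -0.07]
Ft 0.99 Fr 6.66
```

```bash
python3 -m inch '[[0,0.002,0.01,0,0,0,1],[0,0.002,0.01,0,0,0,1]]'; python3 s.py
```

```text
t: 27.32
ee_pos: [670.1, -15.3, 134.1]
orientation: [2.06, 2.061, 0.311]
ft_force: [4.7, -1.7, 4.4]
width: 15.4
grasp_force: 30.0
theta 0.317 r 241.6 psi 0.300 y -15.3 F [ 4.7 -1.7  4.4] w 15.4 q [-0.05  0.49  1.8   0.03  0.55 -0.07]
Ft 2.68 Fr 5.84
```

```bash
python3 -m inch '[[0,0.001,0.01,0,0,0,1],[0,0.001,0.01,0,0,0,1]]'; python3 s.py
```

```text
t: 27.58
ee_pos: [670.6, -15.3, 132.6]
orientation: [2.06, 2.061, 0.311]
ft_force: [4.4, -2.7, 5.2]
width: 15.4
grasp_force: 30.0
theta 0.311 r 241.6 psi 0.299 y -15.3 F [ 4.4 -2.7  5.2] w 15.4 q [-0.05  0.5   1.8   0.03  0.55 -0.07]
Ft 3.61 Fr 5.79
```

```bash
python3 -m inch '[[0,0.001,0.008,0,0,0,1],[0,0.001,0.008,0,0,0,1]]'; python3 s.py
python3 - <<'E'
from h import *
o=ctrl.get_obs(); im=ctrl.get_image("scene")[:,:,::-1]; b=cv2.resize(im[160:335,200:420],(754,600),interpolation=2);cv2.imwrite("pics/c.png",b)
for th in(.25,.3,.35,.4): 
    P=[[435.5+r*np.cos(th)-n*np.sin(th),126,75+r*np.sin(th)+n*np.cos(th)] for r,n in((0,0),(250,7),(250,-7))]
    print(th,[tuple(((np.array(proj("scene",p))-[200,160])*754/220).round()) for p in P])
E
```

```text
t: 27.82
ee_pos: [670.9, -15.3, 131.6]
orientation: [2.06, 2.061, 0.31]
ft_force: [3.7, -2.7, 5.3]
width: 15.4
grasp_force: 30.0
theta 0.306 r 241.7 psi 0.299 y -15.3 F [ 3.7 -2.7  5.3] w 15.4 q [-0.05  0.5   1.8   0.03  0.55 -0.07]
Ft 3.92 Fr 5.13
0.25 [(np.float64(444.0), np.float64(158.0)), (np.float64(665.0), np.float64(193.0)), (np.float64(667.0), np.float64(210.0))]
0.3 [(np.float64(444.0), np.float64(158.0)), (np.float64(661.0), np.float64(178.0)), (np.float64(665.0), np.float64(195.0))]
0.35 [(np.float64(444.0), np.float64(158.0)), (np.float64(658.0), np.float64(163.0)), (np.float64(662.0), np.float64(180.0))]
0.4 [(np.float64(444.0), np.float64(158.0)), (np.float64(654.0), np.float64(148.0)), (np.float64(658.0), np.float64(165.0))]
```

View pics/c.png

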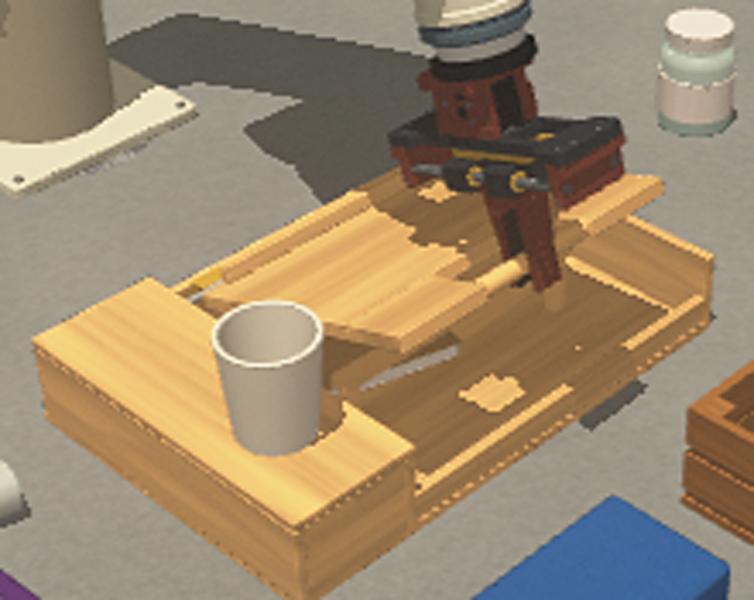

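Board corner at (662,177) in the crop means ~0.30–0.32 rad, moving with the tool. It isn't clear yet that the pawl holds, so I'll feel a little further.

```bash
python3 -m inch '[[0,0.005,0.007,0,0,0,1],[0,0.005,0.007,0,0,0,1]]'; python3 s.py
```

```text
t: 28.12
ee_pos: [671.3, -15.4, 130.4]
orientation: [2.061, 2.062, 0.309]
ft_force: [2.3, -2.2, 5.4]
width: 15.4
grasp_force: 30.0
theta 0.301 r 241.7 psi 0.298 y -15.4 F [ 2.3 -2.2  5.4] w 15.4 q [-0.05  0.5   1.8   0.03  0.55 -0.07]
Ft 4.46 Fr 3.81
```

```bash
python3 -m inch '[[0,0.003,0.007,0,0,0,1],[0,0.003,0.007,0,0,0,1]]'; python3 s.py
```

```text
t: 28.38
ee_pos: [671.6, -15.3, 129.4]
orientation: [2.061, 2.062, 0.308]
ft_force: [0.5, -2.6, 6.8]
width: 15.3
grasp_force: 30.0
theta 0.297 r 241.7 psi 0.297 y -15.3 F [ 0.5 -2.6  6.8] w 15.3 q [-0.05  0.5   1.8   0.03  0.55 -0.07]
Ft 6.34 Fr 2.44
```

Ft climbs to +6 N against gravity, so the pawl is holding (notch about 0.34, consistent with the starting notch at 0.79). I'll unload partly, then release.

```bash
python3 -m inch '[[0,-0.001,-0.01,0,0,0,1],[0,-0.002,-0.017,0,0,0,1],[0,-0.002,-0.017,0,0,0,1]]'; python3 s.py
```

```text
t: 28.75
ee_pos: [670.8, -15.3, 131.8]
orientation: [2.061, 2.062, 0.309]
ft_force: [1.3, -2.7, 5.4]
width: 15.5
grasp_force: 30.0
theta 0.307 r 241.7 psi 0.297 y -15.3 F [ 1.3 -2.7  5.4] w 15.5 q [-0.05  0.5   1.8   0.03  0.55 -0.07]
Ft 4.80 Fr 2.86
```

```bash
python3 -m inch '[[0,-0.001,-0.008,0,0,0,1],[0,-0.001,-0.015,0,0,0,1],[0,-0.001,-0.015,0,0,0,1]]'; python3 s.py
```

```text
t: 29.12
ee_pos: [670.1, -15.3, 133.8]
orientation: [2.061, 2.062, 0.309]
ft_force: [2.1, -2.5, 3.3]
width: 15.1
grasp_force: 30.0
theta 0.316 r 241.6 psi 0.297 y -15.3 F [ 2.1 -2.5  3.3] w 15.1 q [-0.05  0.49  1.8   0.03  0.55 -0.07]
Ft 2.50 Fr 3.00
```

```bash
python3 -m inch '[[0,0,-0.006,0,0,0,1],[0,0,-0.006,0,0,0,1],[0,0,-0.006,0,0,0,0.6],[0,0,-0.006,0,0,0,0.5],[0,0,-0.006,0,0,0,0.3],[0,0,-0.006,0,0,0,0],[0,0,-0.006,0,0,0,-0.14],[0,0,-0.006,0,0,0,-0.14]]'; python3 s.py
python3 - <<'E'
from h import *
im=ctrl.get_image("scene")[:,:,::-1]; b=cv2.resize(im[160:335,200:420],(754,600),interpolation=2);cv2.imwrite("pics/d.png",b)
E
```

```text
t: 30.12
ee_pos: [669.9, -15.3, 134.7]
orientation: [2.061, 2.062, 0.309]
ft_force: [0.0, -1.0, 0.5]
width: 49.8
grasp_force: 0.0
theta 0.320 r 241.7 psi 0.298 y -15.3 F [ 0.  -1.   0.5] w 49.8 q [-0.05  0.49  1.8   0.03  0.55 -0.07]
Ft 0.47 Fr 0.20
```

View pics/d.png

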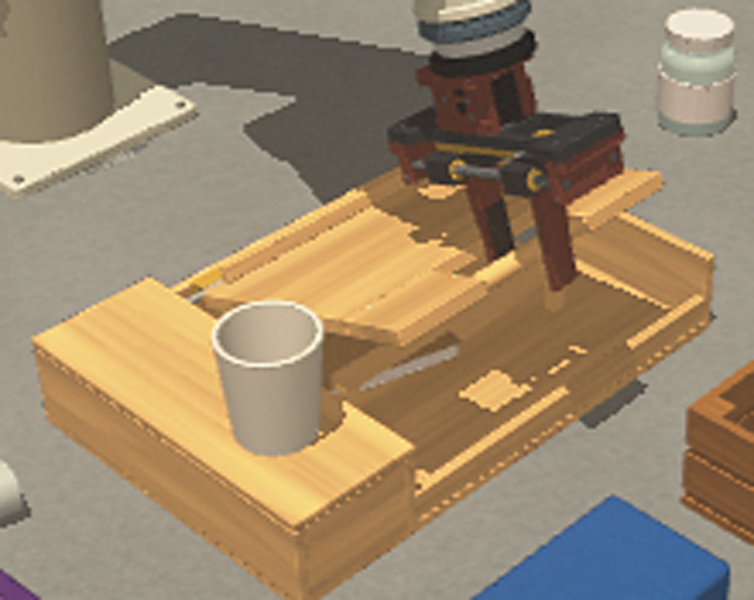

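The board stays put with the fingers open (corner at (662,172), ~0.33 rad). I'll back off along the tool axis and check.

```bash
python3 -m inch '[[0,0,-0.1,0,0,0,-0.14],[0,0,-0.25,0,0,0,-0.14],[0,0,-0.45,0,0,0,-0.14],[0,0,-0.7,0,0,0,-0.14],[0,0,-0.9,0,0,0,-0.14],[0,0,-0.9,0,0,0,-0.14]]'
python3 - <<'E'
from h import *
im=ctrl.get_image("scene")[:,:,::-1]; b=cv2.resize(im[160:335,200:420],(754,600),interpolation=2);cv2.imwrite("pics/e.png",b)
E
```

```text
t: 30.92
ee_pos: [631.4, -15.4, 267.5]
orientation: [2.057, 2.058, 0.314]
ft_force: [-0.2, -0.0, 0.4]
width: 49.8
grasp_force: 0.0
```

View pics/e.png

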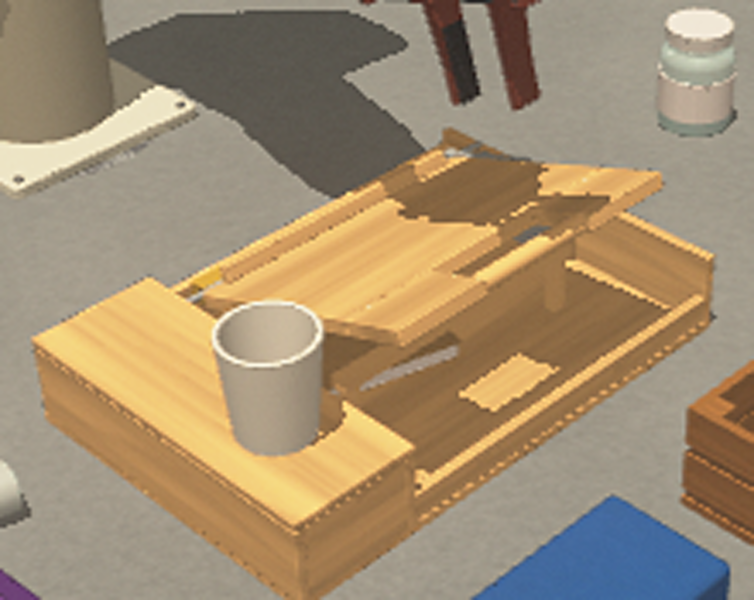

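The gripper is clear, the board is unchanged with its corner at (662,172), and the cup is in place. I'm handing the job in.

```bash
python3 -c "
from workcell import ctrl
print(ctrl.close_job())"
```

```text
the job is handed in; nothing more can be done
None
```

I handed the job in with the board resting by itself at about 0.33 rad, which I take to be its second notch, the gripper clear, and cup_a and jar where they were in the last view; no verdict came back.

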